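# Unlock a fittings dispenser and release one coupling

## Robot

A 7-joint arm with a two-finger parallel gripper is mounted at the origin on the work surface. World frame = base frame: x ahead of the robot, y to its left, z up, the work surface at z = 0. Lengths are in m, angles in rad, forces in N, time in s.
With the tool pointing down it reaches from about 0.35 to 0.9 m from the base axis. Payload 7.2 kg.
Tool frame: the origin (TCP) lies midway between the tips of the shut fingers; the grasp point (between the pads) lies 19 mm behind it (bot.tcp_to_grasp is the distance from the TCP to the grasp point, in m); x points along the fingers, y is the direction in which the jaws open and shut, and the axes are right-handed (so a half turn about x gives the same grasp; the last joint's range is limited). The gripper opens to 88 mm and grips with 3 to 60 N. Pads are 20 mm wide; open, the fingers measure 115 mm over their backs; the gripper's body (75 mm by 178 mm) begins 61 mm behind the grasp point.
Start: joints at [1.266, 0.411, -0.013, 1.596, 0.006, 1.134, -0.082], TCP at [0.147, -0.608, 0.223] pointing down, gripper open.
Joint ranges: [-2.95, 2.95], [-0.29, 1.99], [-1.47, 1.44], [0.14, 2.54], [-1.03, 4.17], [0.13, 1.85], [-2.86, 2.86]. Speed limits (rad/s): [2.39, 2.39, 3.01, 3.01, 3.14, 3.14, 3.14].

## Interface

Orientations are given as a unit quaternion [x, y, z, w].
In Python, from station import bot gives the robot as it stands. The module is installed in compiled form; this text tells all that it offers.
- The arm moves only by the tool apply_moves, never from a script. Its argument "steps" is a list that holds one entry, the list of rows, each a list of 7 numbers: the turn, a rotation vector about the tool's x, y, z in units of pi rad (1.0 is pi rad), then the shift along the tool's x, y, z in units of 25 cm (1.0 is 25 cm), then the closure, from -1 (fully open) to 1 (shut). In form: [[[wx, wy, wz, x, y, z, grip], ...]]. A call has 1 to 20 rows; each row is the pose to reach, as a shift and turn from the pose commanded when the call began, along the tool's axes at that moment, turning the shorter way round; what a row does not reach only later rows make up. A row lasts 1/12 s, in which the tool goes at most 41.7 mm and 7.16 degrees, less where a joint would pass 70% of its speed; a pose out of reach is approached as far as the arm can. A call with a number of a shift or a turn outside -1 to 1 is refused whole. A call with a gripper value outside its range is refused whole. The fingers move at their own pace and stop on an object; "squeeze" is the grip in N (left out, the last holds). Time passes only in rows, so rows that repeat a pose let the fingers close. It gives the time, the measured TCP pose, the force and the opening at its end, in the units of the state.
- bot.read_state(): the state, without advancing time (a new reading comes with each control period).
- bot.camera(name): name is "scene" or "top" or "wrist"; returns a dict with "color" (420x560x3 uint8, red, green, blue), "mtx" (3x3 intrinsics, pixels), "world_to_cam" (4x4, takes a point from world to camera coordinates). Camera axes: x right, y down, z forward; pixel columns grow to the right and rows downward; lengths in m; the calibration is good to about 2 mm. A picture is of the moment at which its call begins. There is no depth.
- bot.job_done(): hands the job in, once; it reports no verdict.
The state is a dict: "time_s": time; "qpos": joint angles; "qd": joint speeds; "joint_efforts": joint torques, N m; "ee_pos": TCP position; "tcp_rot": TCP orientation; "force": force on the tool from outside, world axes, zero at the start; "torque": the same for the moment, N m; "gripper_width": finger opening in m.
Only numpy, scipy, OpenCV 4.12 (cv2) and the standard library are available. Lean on these libraries where they do the work, as an engineer would, in place of code of your own. Each camera call takes 0.05 s, during which the arm holds its last target.

## Task

Release exactly one pipe coupling from the bench dispenser into its catch tray: slide the steel lock tab fully aside, then push the button it was covering all the way down, let the front coupling roll out, and let the button come back up, leaving the tab aside. The tab slides only one way, towards the tray or away from it, and you cannot see which: feel for it and do not force it against its stop. Work the dispenser only by its tab and button, keep the gripper off the couplings, and leave everything else on the bench where it is.

Things in the scene. Friction and masses are not known exactly. Their poses are not given: they have to be found in the camera images.
- dispenser: Grey metal dispenser fixed to the bench, 390 x 176 mm. Origin: on the bench straight under the button; -x points to the catch-tray end, z up. Its housing is 210 x 80 x 100 mm high, centred on the origin; on top, along x, two guide rails (inner faces at y +-30 mm, tops z 125) flank the button and carry the lock tab. The open chute runs beside it at y -136..-40 (walls to z 125).
- tray (a point): Centre of the catch tray's floor (z 6 mm); the tray is open above, 108 mm (x) by 86 mm (y) inside, walls to z 55. Couplings roll down into it from the chute, whose floor slopes 9 degrees down towards -x. Axes as the dispenser's.
- tab_rib (a point): Top centre of the rib of the lock tab; moves with it, axes as the dispenser's. Tab: steel plate 64 mm long (x), 76 wide, 6 thick, upper face at z 131 above the bench; across its middle stands a steel rib 10 mm thick (x), 60 wide (y), top at z 157, 26 mm above the plate. Push the rib from either side with closed fingers.
- lock_tab (a joint): Tab position along dispenser x, m: about 0 at the start, covering the button. A hidden stop lets it slide only one way, either equally likely: to +0.060 or to -0.060 (fully aside; it stays where left). The other way it meets a rubbery stop after about 0.010. 3 N of friction plus slight drag, no spring: over 8 N at slow speed means a stop. Never push it with more than 30 N.
- button_top (a point): Top centre of the black round push button, 40 mm in diameter, at the dispenser's origin in plan, top at z 122 mm when up, 3 mm under the tab; axes as the dispenser's. Hidden by the tab until that is aside; then the tab's edge is 28 mm from its centre.
- button (a joint): How far the button is pressed, m: 0 up, 0.018 fully down (top z 104 mm, hard stop). Sprung: 3 N starts it, about 10 N holds it down. Down, it lowers the gate before the first coupling and raises a pin that holds back the second; the first rolls into the tray in about 1 s while the button is held. Let up, the second rolls to the gate and waits.
- coupling_1: Front coupling: dark steel cylinder, 60 mm in diameter, 78 mm long, 0.5 kg, lying along the dispenser's y in the chute behind a steel gate. Origin: its centre (at first about x 56, z 80 mm from the dispenser's origin; z 36 in the tray). Its x and z axes turn as it rolls.
- coupling_2: Second coupling, the same in size, just behind the first (centre about x 116, z 89). Origin: its centre.
- tee: Bystander: dark steel pipe tee standing upright, 90 mm high, 58 mm wide, branch reaching 50 mm from its axis, on the bench on the housing's +y side. Origin: centre of its underside.
- elbow: Bystander: dark steel pipe elbow, 55 mm high, branch reaching 50 mm, on the bench on the housing's +y side towards its +x end. Origin: centre of its underside.
- wrench: Bystander: steel wrench 190 mm long lying along the dispenser on the bench beyond the tee, on the +y side. Origin: under its middle.
- locknut: Bystander: steel ring 68 mm across and 18 mm high on the bench beside the chute. Origin: centre of its underside.
- mug: Bystander: blue mug, 76 mm across and 90 mm high, standing on the left of the bench. Origin: centre of its underside.
- tape_roll: Bystander: white roll 100 mm across and 40 mm high on the bench beside the chute. Origin: centre of its underside.

How it is judged:
By the outcome, as a careful person would: the job done as asked, in the order asked, and still so for the second after the job is handed in, with the robot touching nothing.
It also fails if it takes over 48 s, if anything falls off the work surface, if the arm or the gripper's body presses on something with over 40 N, if the wrist force passes 120 N, or if a joint passes its speed limit or range.

## Working session

There is one attempt and no reset: what is moved stays moved. The work goes in short steps, Python scripts to look and compute and a tool call to move; the robot and the scene stay as the last step left them, time stands still between calls to the robot, and variables do not carry over. Pictures are saved under pics/ and viewed, and the job is handed in when it is done.

Besides the shell and the picture viewer there is one more tool, called after "Request:" by a JSON object that holds its "method" and its "body". apply_moves: Moves the arm, as the interface text tells. Shifts and turns lie within -1 to 1; 1 stands for 25 cm of shift or pi rad of turn. Its arguments: {"type":"object","properties":{"steps":{"type":"array","items":{"type":"array","items":{"type":"array","items":{"type":"number","minimum":-1,"maximum":1}}}},"squeeze":{"type":"number"}},"required":["steps"]}

```bash
mkdir -p pics; python3 - <<'E'
from station import bot
import cv2,numpy as np
s=bot.read_state();print(s)
for n in ["scene","top","wrist"]:
    c=bot.camera(n);cv2.imwrite(f"pics/{n}0.png",c["color"][:,:,::-1]);np.savez(f"pics/{n}0.npz",**c);print(n,c["mtx"].tolist(),np.round(c["world_to_cam"],3).tolist())
E
```

```text
{'time_s': 0.0, 'qpos': array([ 1.26577931,  0.41188257, -0.01272957,  1.59705827,  0.00560821,
        1.1342997 , -0.08216979]), 'qd': array([ 0.00033488, -0.00063237,  0.00066274,  0.00161904, -0.00111062,
       -0.00142276, -0.00090483]), 'joint_efforts': array([-9.91806496e-05, -5.87947690e+01,  6.41543213e-01, -2.91077292e+01,
       -5.38889773e-02,  1.81735831e-02,  1.43377092e-04]), 'ee_pos': array([ 0.14647533, -0.6070619 ,  0.22181397]), 'tcp_rot': array([-0.70204467, -0.08411782,  0.70225974, -0.08299831]), 'force': array([0.51593957, 0.66894972, 0.18588975]), 'torque': array([0.04626995, 0.04283246, 0.00642207]), 'gripper_width': 0.0878933964539816}
scene [[464.8628371483256, 0.0, 283.2683923952111], [0.0, 464.8628371483256, 201.4132112075026], [0.0, 0.0, 1.0]] [[-0.431, 0.902, 0.0, 0.137], [0.655, 0.313, -0.688, -0.322], [-0.621, -0.296, -0.726, 1.528], [0.0, 0.0, 0.0, 1.0]]
top [[446.9768070923125, 0.0, 269.97327610604077], [0.0, 446.9768070923125, 212.58233244296397], [0.0, 0.0, 1.0]] [[-0.015, -1.0, -0.025, 0.148], [-0.994, 0.018, -0.105, 0.582], [0.106, 0.023, -0.994, 1.181], [0.0, 0.0, 0.0, 1.0]]
wrist [[320.2096948007371, 0.0, 279.4222836876104], [0.0, 320.2096948007371, 202.4116834052646], [0.0, 0.0, 1.0]] [[0.235, -0.972, -0.0, -0.625], [-0.937, -0.227, 0.267, -0.033], [-0.26, -0.062, -0.964, 0.39], [0.0, 0.0, 0.0, 1.0]]
```

View pics/scene0.png

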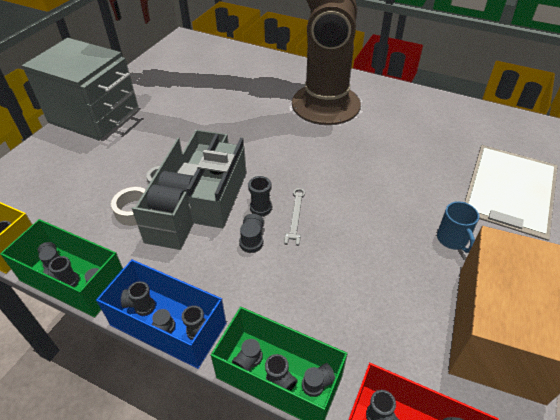

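View pics/top0.png

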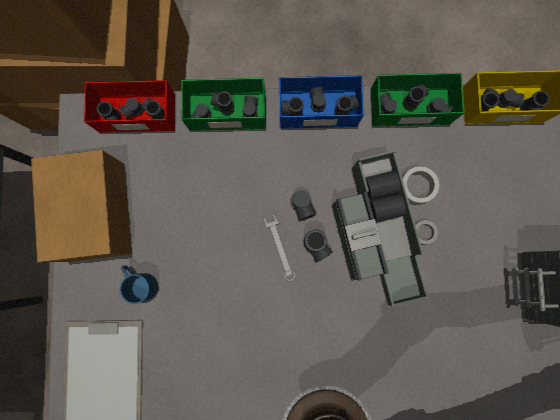

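```bash
python3 - <<'E'
import cv2
i=cv2.imread('pics/top0.png');c=i[120:330,150:430];cv2.imwrite('pics/topc.png',cv2.resize(c,None,fx=2.8,fy=2.8,interpolation=cv2.INTER_CUBIC))
E
```

```text
(no output)
```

View crop.

View pics/topc.png

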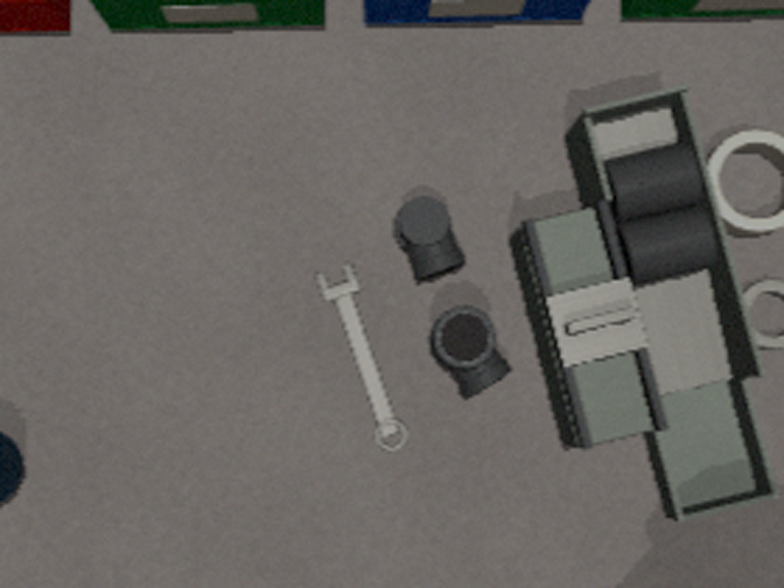

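```bash
python3 - <<'E'
import cv2
i=cv2.imread('pics/scene0.png');c=i[115:255,125:285];cv2.imwrite('pics/scenec.png',cv2.resize(c,None,fx=4.2,fy=4.2,interpolation=cv2.INTER_CUBIC))
E
```

```text
(no output)
```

View pics/scenec.png

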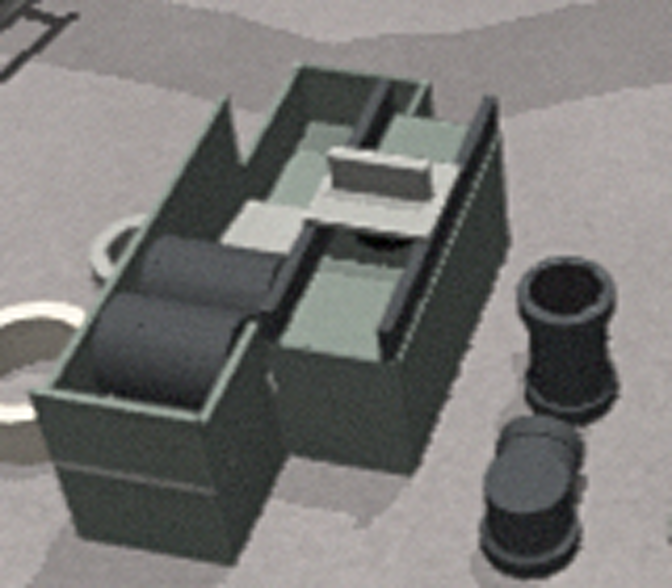

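```bash
cat > h.py <<'E'
import numpy as np,cv2
def load(n): return dict(np.load(f"pics/{n}.npz"))
def proj(c,P):
    P=np.atleast_2d(P);q=(c["world_to_cam"][:3,:3]@P.T).T+c["world_to_cam"][:3,3];q=q@c["mtx"].T;return q[:,:2]/q[:,2:]
def d2w(p,P):
    P=np.atleast_2d(P);a=p[2];R=np.array([[np.cos(a),-np.sin(a),0],[np.sin(a),np.cos(a),0],[0,0,1]]);return P@R.T+[p[0],p[1],0]
E
python3 - <<'E'
from h import *
from scipy.optimize import least_squares
T=load('top0');S=load('scene0')
tp=[((546,298),(32,38,131)),((632,279),(32,-38,131)),((648,348),(-32,-38,131)),((566,366),(-32,38,131)),((527,222),(105,30,100)),((584,447),(-105,30,100))]
sp=[((412,472),(105,40,0)),((402,360),(105,40,100)),((303,222),(32,-38,131)),((424,237),(32,38,131)),((331,149),(-5,-30,157)),((432,163),(-5,30,157))]
def res(p):
    out=[]
    for c,L,o,k in((T,tp,(150,120),2.8),(S,sp,(125,115),4.2)):
        for px,d in L:
            d=np.array(d)/1e3
            if d[2]>.13:d=d+[p[3],0,0]
            out.append(proj(c,d2w(p,d))[0]-(np.array(px)/k+o))
    return np.array(out).ravel()
r=least_squares(res,[.55,-.1,.2,0],loss='soft_l1');print(r.x,np.round(res(r.x).reshape(-1,2),1).tolist())
p=r.x
# overlay
for n,c in(('top0',T),('scene0',S)):
    k=3;i=cv2.imread(f'pics/{n}.png');i=cv2.resize(i,None,fx=k,fy=k,interpolation=cv2.INTER_CUBIC)
    def poly(P,col,t=0):
        q=proj(c,d2w(p,np.array(P)/1e3+[t,0,0]))*k+1;cv2.polylines(i,[q.round().astype(int)],True,col,1)
    def rect(x0,x1,y0,y1,z):return[(x0,y0,z),(x1,y0,z),(x1,y1,z),(x0,y1,z)]
    poly(rect(-32,32,-38,38,131),(0,0,255),p[3]);poly(rect(-5,5,-30,30,157),(0,255,255),p[3]);poly(rect(-105,105,-40,40,100),(0,255,0));poly(rect(-105,105,-40,40,0),(255,0,0))
    poly(rect(-105,105,-30,30,125),(255,0,255));poly(rect(-105,105,-136,-40,125),(255,255,0))
    q=proj(c,d2w(p,[0,-.04,.1]))[0]*k;x,y=q.astype(int);cv2.imwrite(f'pics/ov_{n}.png',i[max(0,y-290):y+290,max(0,x-300):x+300])
print(np.round(proj(T,d2w(p,[0,0,.131])),1))
E
```

```text
[ 0.51237625 -0.09034742  0.221241    0.00208522] [[-1.2, -0.5], [-2.1, -0.9], [-1.0, -0.4], [-1.8, 0.4], [-0.0, 0.0], [0.6, 0.2], [0.1, 0.5], [-1.5, -0.5], [-0.8, -2.3], [0.5, -1.1], [-0.5, -2.4], [-0.9, -2.2]]
[[362.3 235.7]]
```

View pics/ov_top0.png

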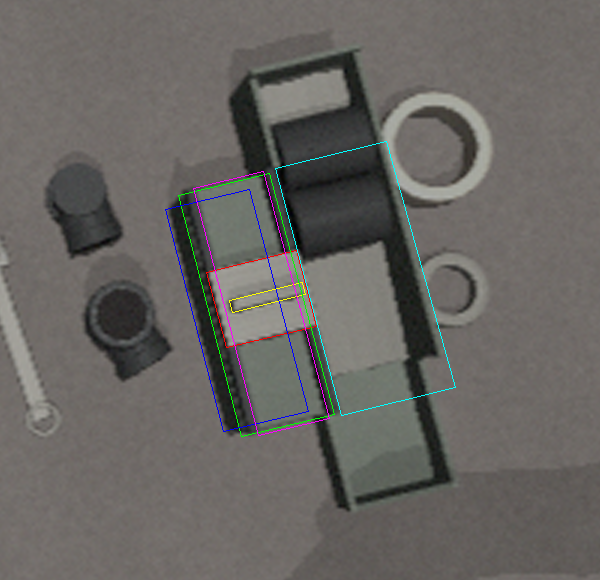

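View pics/ov_scene0.png

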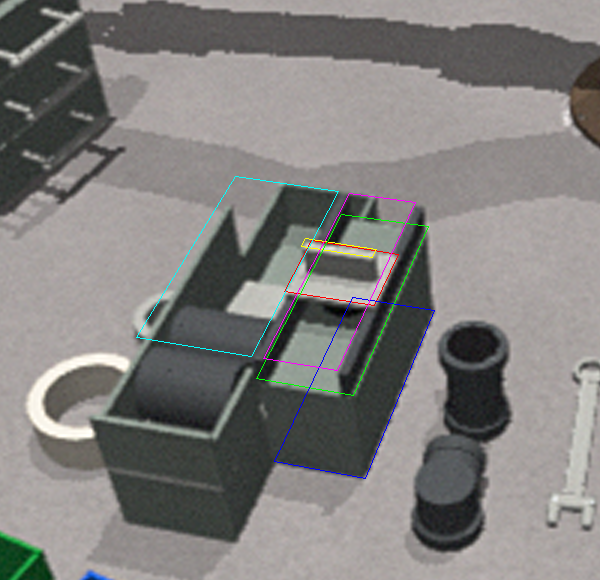

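```bash
python3 - <<'E'
import cv2
i=cv2.imread('pics/top0.png');c=i[185:285,325:415];cv2.imwrite('pics/t1.png',cv2.resize(c,None,fx=6,fy=6,interpolation=cv2.INTER_LANCZOS4))
i=cv2.imread('pics/scene0.png');c=i[125:235,170:260];cv2.imwrite('pics/s1.png',cv2.resize(c,None,fx=5,fy=5,interpolation=cv2.INTER_LANCZOS4))
E
```

```text
(no output)
```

View pics/t1.png

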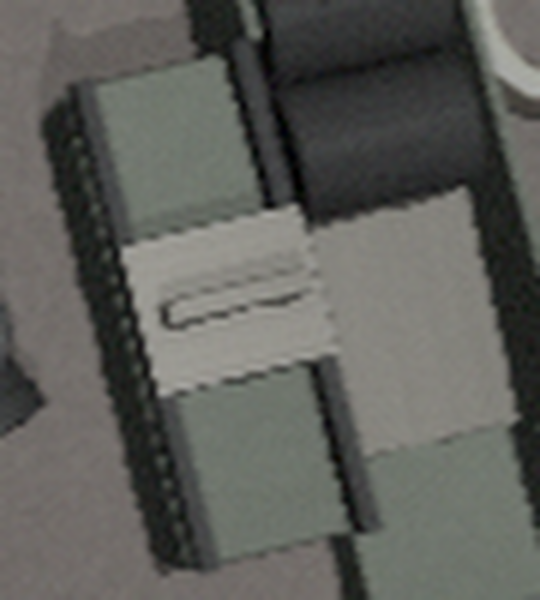

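View pics/s1.png

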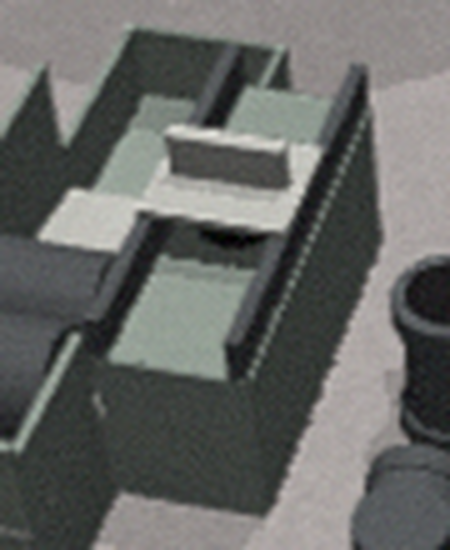

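```bash
cat > fit.py <<'E'
from h import *
from scipy.optimize import least_squares
T=load('top0');S=load('scene0')
tp=[((124,245),(32,38,131)),((300,207),(32,-38,131)),((340,352),(-32,-38,131)),((163,393),(-32,38,131)),((213,565),(-105,30,125)),((92,82),(105,30,125)),((232,47),(105,-30,125)),
((318,362),(-32,-30,131))][:7]
sp=[((265,513),(105,40,0)),((250,377),(105,40,100)),((285,232),(32,38,131)),((138,207),(32,-38,131)),((170,124),(-5,-30,157)),((289,142),(-5,30,157)),((228,345),(105,30,125))]
def res(p,w=1):
    out=[]
    for c,L,o,k,e in((T,tp,(325,185),6,p[4:6]),(S,sp,(170,125),5,p[6:8])):
        for px,d in L:
            d=np.array(d)/1e3
            if d[2]>.13:d=d+[p[3],0,0]
            out.append(proj(c,d2w(p,d))[0]+e-(np.array(px)/k+o))
    return np.array(out).ravel()
def full(p): return np.r_[res(p),p[4:]*3,p[3]*300]
r=least_squares(full,[.55,-.1,.2,0,0,0,0,0]);print(np.round(r.x,4),np.round(res(r.x).reshape(-1,2),1).tolist())
E
python3 fit.py
```

```text
[ 0.5126 -0.0904  0.2215  0.0021  0.4729  0.0397  0.3843  0.4281] [[-1.4, 0.0], [-0.9, -0.9], [-0.8, 0.1], [-1.3, 0.6], [0.9, 1.1], [-0.4, -0.8], [-0.5, -0.6], [0.5, 0.8], [-0.5, 0.3], [-0.3, -0.6], [-0.9, -0.4], [-0.4, -1.3], [-0.5, -1.3], [-1.3, -1.4]]
```

```bash
cat > mv.py <<'E'
from h import *
from station import bot
from scipy.spatial.transform import Rotation as R
D=np.array([0.5126,-0.0904,0.2215])
def target(dx,dy,z,p=D):return d2w(p,[dx,dy,z])[0]
def move(P,Rt=None,s=None):
    s=s or bot.read_state();Rc=R.from_quat(s['tcp_rot'])
    sh=Rc.inv().apply(P-s['ee_pos'])/.25
    rv=(Rc.inv()*Rt).as_rotvec()/np.pi if Rt is not None else np.zeros(3)
    return np.round(rv,4),np.round(sh,4)
def Rdown(p=D,sgn=1):
    z=sgn*np.array([np.cos(p[2]),np.sin(p[2]),0]);x=np.array([0,0,-1.]);y=np.cross(z,x);return R.from_matrix(np.c_[x,y,z])
E
python3 - <<'E'
from mv import *
s=bot.read_state();print(np.round(R.from_quat(s['tcp_rot']).as_matrix(),3))
for sg in(1,-1):
    print(move(target(.07,0,.26),Rdown(sgn=sg),s), (Rdown(sgn=sg).as_matrix().round(2)).tolist())
E
```

```text
[[-0.     0.235 -0.972]
 [ 0.001 -0.972 -0.235]
 [-1.    -0.001  0.   ]]
(array([-9.951e-01, -6.000e-04,  0.000e+00]), array([-0.1501, -1.6618, -2.1885])) [[0.0, -0.22, 0.98], [0.0, 0.98, 0.22], [-1.0, 0.0, 0.0]]
(array([0.0049, 0.    , 0.0004]), array([-0.1501, -1.6618, -2.1885])) [[0.0, 0.22, -0.98], [0.0, -0.98, -0.22], [-1.0, 0.0, 0.0]]
```

```bash
python3 - <<'E'
from h import *
from scipy.optimize import least_squares
T=load('top0');S=load('scene0')
def back(c,uv,z):
    M=c["world_to_cam"];d=M[:3,:3].T@np.linalg.inv(c["mtx"])@np.r_[uv,1];o=-M[:3,:3].T@M[:3,3];return o+d*(z-o[2])/d[2]
# scene: cabinet corners
for uv in((92,137),(137,106),(45,118)): print('bot',uv,back(S,uv,0).round(3))
for h in(.1,.15,.2,.25):
    print(h,[back(S,uv,h).round(3).tolist() for uv in((82,84),(133,57),(26,67),(77,40))])
for uv in((505,275),(510,305),(520,250)): print('top',[back(T,uv,h).round(3).tolist() for h in(0,.1,.2)])
E
```

```text
bot (92, 137) [ 0.467 -0.57  -0.   ]
bot (137, 106) [ 0.278 -0.548  0.   ]
bot (45, 118) [ 0.456 -0.77   0.   ]
0.1 [[0.363, -0.662, 0.1], [0.165, -0.623, 0.1], [0.364, -0.894, 0.1], [0.156, -0.872, 0.1]]
0.15 [[0.418, -0.593, 0.15], [0.232, -0.557, 0.15], [0.419, -0.81, 0.15], [0.224, -0.789, 0.15]]
0.2 [[0.472, -0.524, 0.2], [0.299, -0.49, 0.2], [0.473, -0.726, 0.2], [0.291, -0.707, 0.2]]
0.25 [[0.526, -0.454, 0.25], [0.366, -0.423, 0.25], [0.527, -0.642, 0.25], [0.359, -0.624, 0.25]]
top [[0.406, -0.496, 0.0], [0.41, -0.447, 0.1], [0.414, -0.398, 0.2]]
top [[0.326, -0.503, 0.0], [0.336, -0.454, 0.1], [0.347, -0.404, 0.2]]
top [[0.473, -0.541, 0.0], [0.472, -0.488, 0.1], [0.47, -0.435, 0.2]]
```

```bash
python3 - <<'E'
import cv2
i=cv2.imread('pics/scene0.png');c=i[20:150,0:330];a=cv2.resize(c,None,fx=2.4,fy=2.4,interpolation=cv2.INTER_CUBIC);cv2.imwrite('pics/cab.png',a)
E
```

```text
(no output)
```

View pics/cab.png

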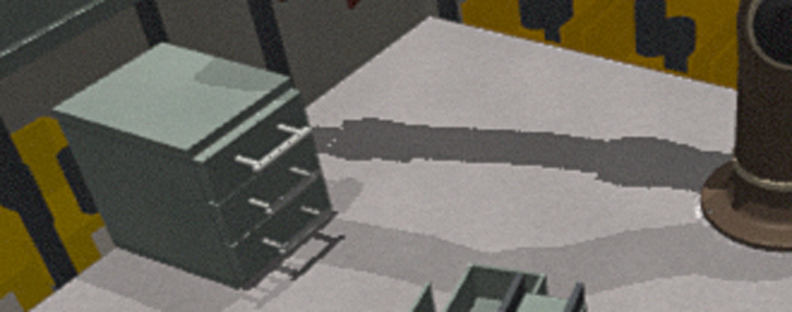

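View pics/wrist0.png

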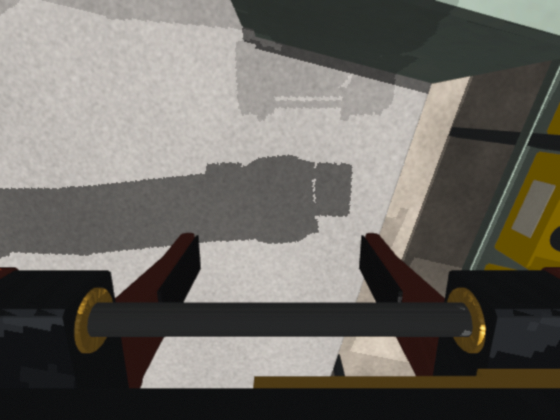

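```bash
python3 - <<'E'
from mv import *
s=bot.read_state()
print(move(np.array([.2,-.38,.30]),None,s)); 
print(target(-.06,0,.27))
E
```

```text
(array([0., 0., 0.]), array([-0.311 , -0.8336, -0.4212]))
[ 0.45406586 -0.10358159  0.27      ]
```

Request:
{"method": "apply_moves", "body": {"steps": [[[0,0,0,-0.15,-0.4,-0.1,1],[0,0,0,-0.3,-0.83,-0.42,1],[0,0,0,-0.3,-0.83,-0.42,1],[0,0,0,-0.3,-0.83,-0.42,1],[0,0,0,-0.3,-0.83,-0.42,1],[0,0,0,-0.3,-0.83,-0.42,1],[0,0,0,-0.3,-0.83,-0.42,1],[0,0,0,-0.3,-0.83,-0.42,1],[0,0,0,-0.3,-0.83,-0.42,1]]], "squeeze": 10}}

```text
time_s: 0.9
ee_pos: [0.1997, -0.3817, 0.2977]
tcp_rot: [-0.702, -0.083, 0.702, -0.084]
force: [0.3, 0.3, -0.9]
gripper_width: 0.0315
```

```bash
python3 - <<'E'
from mv import *
s=bot.read_state();print(s['ee_pos'],s['time_s'],s['force'])
print(move(target(-.06,0,.27),Rdown(sgn=-1),s))
E
```

```text
[ 0.19971021 -0.38166289  0.29769044] 0.9 [ 0.33012538  0.275274   -0.86077659]
(array([ 0.0048,  0.0001, -0.0002]), array([ 0.1099, -0.8428, -1.2499]))
```

Request:
{"method": "apply_moves", "body": {"steps": [[[0.005,0,0,0,-0.67,-1,1],[0.005,0,0,0,-0.67,-1,1],[0.005,0,0,0,-0.67,-1,1],[0.005,0,0,0,-0.67,-1,1],[0.005,0,0,0,-0.67,-1,1],[0.005,0,0,0,-0.67,-1,1],[0.005,0,0,0,-0.67,-1,1],[0.005,0,0,0,-0.67,-1,1],[0.005,0,0,0,-0.67,-1,1]]]}}

```text
time_s: 1.65
ee_pos: [0.4055, -0.1583, 0.2968]
tcp_rot: [-0.703, -0.08, 0.703, -0.079]
force: [-0.3, 1.1, 0.1]
gripper_width: 0.0005
```

```bash
python3 - <<'E'
from mv import *
s=bot.read_state();print(s['ee_pos'],s['time_s'],s['force'],s['gripper_width'])
print(move(target(-.06,0,.27),Rdown(sgn=-1),s))
E
```

```text
[ 0.4055094  -0.15825186  0.29680737] 1.65 [-0.29426027  1.07870082  0.08122987] 0.0005212399993580041
(array([0.0011, 0.    , 0.0007]), array([ 0.1076, -0.1696, -0.2381]))
```

Request:
{"method": "apply_moves", "body": {"steps": [[[0.001,0,0,0.11,-0.17,-0.24,1],[0.001,0,0,0.11,-0.17,-0.24,1],[0.001,0,0,0.11,-0.17,-0.24,1],[0.001,0,0,0.11,-0.17,-0.24,1],[0.001,0,0,0.11,-0.17,-0.24,1]]]}}

```text
time_s: 2.07
ee_pos: [0.4521, -0.1074, 0.2695]
tcp_rot: [-0.702, -0.076, 0.704, -0.076]
force: [-0.4, -0.3, 0.1]
gripper_width: 0.0006
```

```bash
python3 - <<'E'
from mv import *
s=bot.read_state();print(s['ee_pos'],s['time_s'],s['force'],s['gripper_width'])
c=bot.camera('wrist');np.savez('pics/wrist1.npz',**c);i=c['color'][:,:,::-1].copy();cv2.imwrite('pics/wrist1.png',i)
def rect(x0,x1,y0,y1,z):return np.array([(x0,y0,z),(x1,y0,z),(x1,y1,z),(x0,y1,z)])/1e3
for q,col,t in((rect(-32,32,-38,38,131),(0,0,255),.002),(rect(-5,5,-30,30,157),(0,255,255),.002),(rect(-105,105,-30,30,125),(255,0,255),0)):
    cv2.polylines(i,[proj(c,d2w(D,q+[t,0,0])).round().astype(int)],True,col,1)
cv2.imwrite('pics/wrist1o.png',i)
E
```

```text
[ 0.45213916 -0.10740463  0.26948284] 2.0667 [-0.38916621 -0.31386135  0.10943718] 0.0006068851459319035
```

View pics/wrist1o.png

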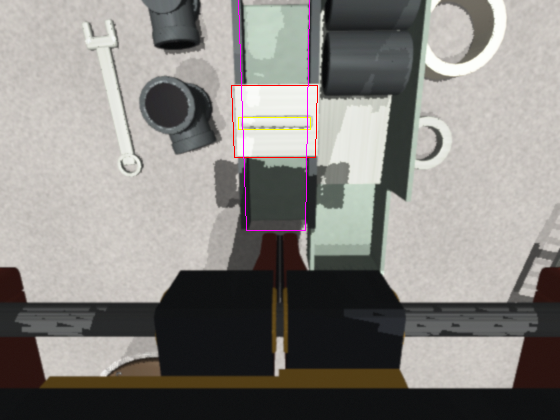

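View pics/wrist1.png

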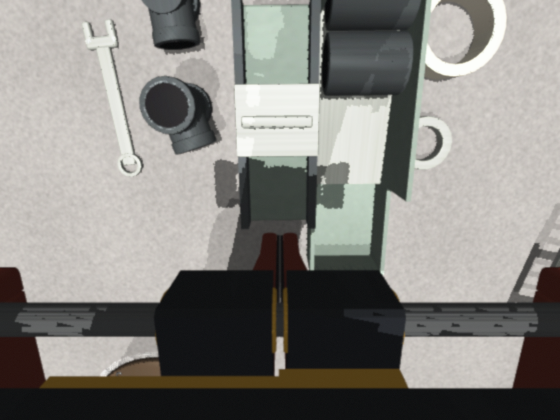

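```bash
sed -i 's/^D=.*/D=np.array([0.5129,-0.0919,0.2215])/' mv.py; cat >> mv.py <<'E'
def dpos(s):
    d=s['ee_pos']-[D[0],D[1],0];a=-D[2];return np.array([d[0]*np.cos(a)-d[1]*np.sin(a),d[0]*np.sin(a)+d[1]*np.cos(a),d[2]])
def dforce(s):
    d=s['force'];a=-D[2];return np.array([d[0]*np.cos(a)-d[1]*np.sin(a),d[0]*np.sin(a)+d[1]*np.cos(a),d[2]])
def show(n=0):
    s=bot.read_state();print(s['time_s'],'dpos mm',(dpos(s)*1e3).round(1),'df',dforce(s).round(1),s['gripper_width'])
    return s
E
python3 - <<'E'
from mv import *
s=show();print(move(target(-.035,0,.14),Rdown(sgn=-1),s))
E
```

```text
2.1167 dpos mm [-62.7  -1.9 269.9] df [ 1.4 -0.5  0.1] 0.00044396441049956325
(array([-0.0021,  0.0004, -0.0001]), array([ 0.5194, -0.0083, -0.1112]))
```

Request:
{"method": "apply_moves", "body": {"steps": [[[-0.002,0,0,0.15,0,-0.11,1],[-0.002,0,0,0.3,0,-0.11,1],[-0.002,0,0,0.4,0,-0.11,1],[-0.002,0,0,0.48,0,-0.11,1],[-0.002,0,0,0.52,0,-0.11,1],[-0.002,0,0,0.52,0,-0.11,1],[-0.002,0,0,0.52,0,-0.11,1]]]}}

```text
time_s: 2.7
ee_pos: [0.4798, -0.1003, 0.1408]
tcp_rot: [0.703, 0.078, -0.703, 0.079]
force: [-0.4, -0.4, 0.9]
gripper_width: 0.0008
```

```bash
python3 - <<'E'
from mv import *
s=show();print(move(target(-.035,0,.14),Rdown(sgn=-1),s))
for n in('scene','wrist'):
    c=bot.camera(n);i=c['color'][:,:,::-1]
    cv2.imwrite(f'pics/{n}2.png',i if n=='wrist' else cv2.resize(i[100:260,120:300],None,fx=3.5,fy=3.5))
show()
E
```

```text
2.7 dpos mm [-34.1  -0.9 140.8] df [-0.5 -0.3  0.9] 0.0008222802300819948
(array([ 0.0004, -0.    , -0.0002]), array([ 0.0032, -0.0036,  0.0036]))
2.8 dpos mm [-33.2  -0.7 141.7] df [-0.9  0.1 -0.1] 0.0006774718762225828
```

View pics/scene2.png

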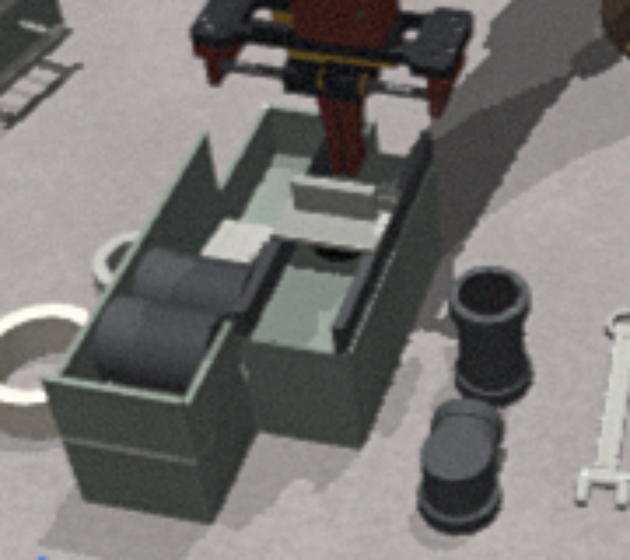

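View pics/wrist2.png

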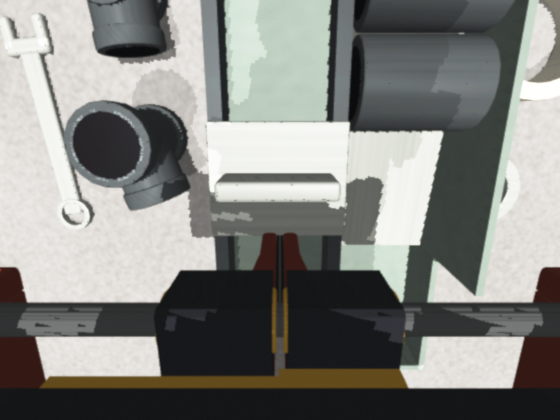

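Request:
{"method": "apply_moves", "body": {"steps": [[[0,0,0,0,0,-0.02,1],[0,0,0,0,0,-0.036,1],[0,0,0,0,0,-0.048,1],[0,0,0,0,0,-0.054,1],[0,0,0,0,0,-0.058,1],[0,0,0,0,0,-0.062,1],[0,0,0,0,0,-0.066,1]]]}}

```text
time_s: 3.38
ee_pos: [0.4959, -0.0954, 0.1401]
tcp_rot: [-0.703, -0.079, 0.703, -0.079]
force: [0.1, 0.3, 0.8]
gripper_width: 0.0006
```

```bash
python3 -c "
from mv import *
show()"
```

```text
3.3833 dpos mm [-17.4   0.3 140.1] df [0.1 0.3 0.8] 0.0005866993880507969
```

Request:
{"method": "apply_moves", "body": {"steps": [[[0,0,0,0,0,-0.004,1],[0,0,0,0,0,-0.008,1],[0,0,0,0,0,-0.012,1],[0,0,0,0,0,-0.016,1],[0,0,0,0,0,-0.02,1]]]}}

```text
time_s: 3.8
ee_pos: [0.5008, -0.0944, 0.1402]
tcp_rot: [-0.703, -0.079, 0.703, -0.079]
force: [-3.3, -1.0, 1.6]
gripper_width: 0.0004
```

```bash
python3 -c "
from mv import *
show()"
```

```text
3.8 dpos mm [-12.4   0.2 140.2] df [-3.4 -0.2  1.6] 0.00043839128973682497
```

Request:
{"method": "apply_moves", "body": {"steps": [[[0,0,0,0,0,-0.004,1],[0,0,0,0,0,-0.008,1],[0,0,0,0,0,-0.012,1],[0,0,0,0,0,-0.016,1]]]}}

```text
time_s: 4.13
ee_pos: [0.5043, -0.0936, 0.14]
tcp_rot: [-0.702, -0.079, 0.703, -0.079]
force: [-3.0, -0.2, 0.0]
gripper_width: 0.0003
```

```bash
python3 -c "
from mv import *
show()"
```

```text
4.1333 dpos mm [ -8.7   0.2 140. ] df [-3.   0.5  0. ] 0.00027407279358630104
```

Request:
{"method": "apply_moves", "body": {"steps": [[[0,0,0,0,0,-0.004,1],[0,0,0,0,0,-0.008,1],[0,0,0,0,0,-0.012,1]]]}}

```text
time_s: 4.38
ee_pos: [0.5075, -0.0929, 0.14]
tcp_rot: [-0.703, -0.079, 0.703, -0.079]
force: [-3.1, 0.0, 1.5]
gripper_width: 0.0
```

Request:
{"method": "apply_moves", "body": {"steps": [[[0,0,0,0,0,-0.004,1],[0,0,0,0,0,-0.008,1]]]}}

```text
time_s: 4.55
ee_pos: [0.5093, -0.0925, 0.14]
tcp_rot: [-0.702, -0.079, 0.703, -0.079]
force: [-7.9, -2.3, 4.8]
gripper_width: 0.0004
```

Request:
{"method": "apply_moves", "body": {"steps": [[[0,0,0,0,0,0,1]]]}}

```text
time_s: 4.63
ee_pos: [0.5093, -0.0925, 0.1401]
tcp_rot: [-0.702, -0.079, 0.703, -0.079]
force: [-4.8, -1.1, 1.8]
gripper_width: 0.0005
```

```bash
python3 -c "
from mv import *
show()"
```

```text
4.6333 dpos mm [ -3.6   0.2 140.1] df [-4.9  0.   1.8] 0.0005100754198108076
```

Request:
{"method": "apply_moves", "body": {"steps": [[[0,0,0,0,0,-0.003,1],[0,0,0,0,0,-0.003,1]]]}}

```text
time_s: 4.8
ee_pos: [0.5093, -0.0925, 0.14]
tcp_rot: [-0.702, -0.079, 0.703, -0.079]
force: [-6.9, -0.1, 4.4]
gripper_width: 0.0002
```

```bash
python3 -c "
from mv import *
show()"
```

```text
4.8 dpos mm [ -3.6   0.2 140. ] df [-6.7  1.4  4.4] 0.0002464251389789874
```

Request:
{"method": "apply_moves", "body": {"steps": [[[0,0,0,0,0,0.03,1],[0,0,0,0,0,0.04,1],[0,0,0,-0.12,0,0.04,1],[0,0,0,-0.22,0,0.03,1],[0,0,0,-0.22,0,-0.1,1],[0,0,0,-0.22,0,-0.2,1],[0,0,0,-0.22,0,-0.2,1],[0,0,0,-0.22,0,-0.2,1]]]}}

```text
time_s: 5.47
ee_pos: [0.5598, -0.0803, 0.195]
tcp_rot: [0.703, 0.08, -0.702, 0.079]
force: [-0.2, 0.1, -0.2]
gripper_width: 0.0006
```

```bash
python3 -c "
from mv import *
s=show();print(move(target(.045,0,.14),Rdown(sgn=-1),s))
for n in('scene',):
    c=bot.camera(n);i=c['color'][:,:,::-1]
    cv2.imwrite(f'pics/{n}3.png',cv2.resize(i[100:260,120:300],None,fx=3.5,fy=3.5))
"
```

```text
5.4667 dpos mm [ 48.3   1.  195. ] df [-0.1  0.2 -0.2] 0.000631001961666439
(array([ 0.0013, -0.0004,  0.0003]), array([0.2199, 0.0041, 0.0135]))
```

View pics/scene3.png

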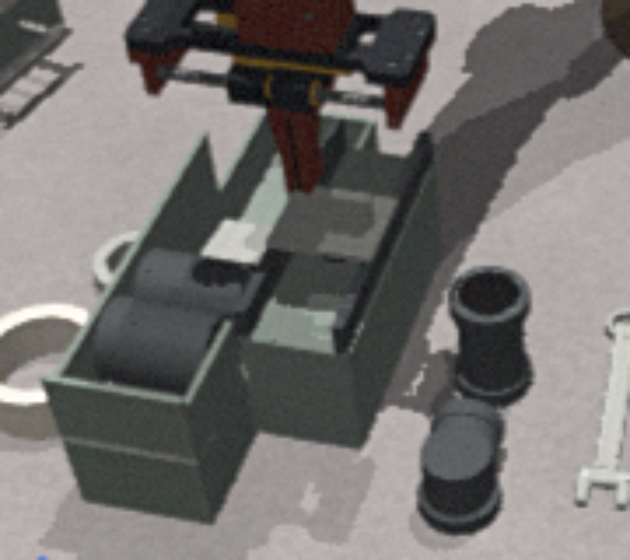

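Request:
{"method": "apply_moves", "body": {"steps": [[[0,0,0,0.1,0,0,1],[0,0,0,0.17,0,0,1],[0,0,0,0.21,0,0,1],[0,0,0,0.22,0,0.01,1],[0,0,0,0.22,0,0.01,1]]]}}

```text
time_s: 5.93
ee_pos: [0.5553, -0.082, 0.1397]
tcp_rot: [-0.702, -0.079, 0.703, -0.079]
force: [-0.4, 0.1, 0.6]
gripper_width: 0.0009
```

```bash
python3 -c "
from mv import *
s=show()
for n in('scene',):
    c=bot.camera(n);i=c['color'][:,:,::-1]
    cv2.imwrite(f'pics/{n}4.png',cv2.resize(i[100:260,120:300],None,fx=3.5,fy=3.5))
"
```

```text
5.9333 dpos mm [ 43.6   0.3 139.7] df [-0.3  0.2  0.6] 0.0008568037463913382
```

View pics/scene4.png

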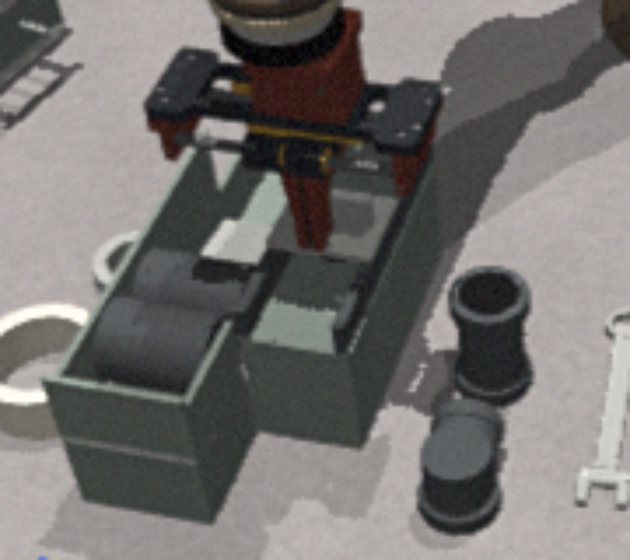

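Request:
{"method": "apply_moves", "body": {"steps": [[[0,0,0,0,0,0.02,1],[0,0,0,0,0,0.04,1],[0,0,0,0,0,0.052,1],[0,0,0,0,0,0.06,1],[0,0,0,0,0,0.066,1],[0,0,0,0,0,0.072,1],[0,0,0,0,0,0.078,1],[0,0,0,0,0,0.084,1],[0,0,0,0,0,0.09,1],[0,0,0,0,0,0.096,1],[0,0,0,0,0,0.102,1]]]}}

```text
time_s: 6.9
ee_pos: [0.5319, -0.0873, 0.1404]
tcp_rot: [0.703, 0.079, -0.702, 0.079]
force: [4.0, 0.4, 2.8]
gripper_width: 0.0001
```

```bash
python3 -c "
from mv import *
s=show()"
```

```text
6.9 dpos mm [ 19.6   0.3 140.4] df [ 4.  -0.5  2.8] 0.00011654030692477953
```

Sliding; continue through the start point with short calls.

Request:
{"method": "apply_moves", "body": {"steps": [[[0,0,0,0,0,0.006,1],[0,0,0,0,0,0.012,1],[0,0,0,0,0,0.018,1],[0,0,0,0,0,0.024,1],[0,0,0,0,0,0.03,1],[0,0,0,0,0,0.036,1]]]}}

```text
time_s: 7.4
ee_pos: [0.5228, -0.0893, 0.1402]
tcp_rot: [0.703, 0.079, -0.703, 0.079]
force: [3.1, -1.0, 1.6]
gripper_width: 0.0001
```

Request:
{"method": "apply_moves", "body": {"steps": [[[0,0,0,0,0,0.006,1],[0,0,0,0,0,0.012,1],[0,0,0,0,0,0.018,1],[0,0,0,0,0,0.024,1]]]}}

```text
time_s: 7.73
ee_pos: [0.517, -0.0907, 0.1401]
tcp_rot: [0.703, 0.079, -0.703, 0.079]
force: [3.2, 0.7, 2.1]
gripper_width: 0.0008
```

Request:
{"method": "apply_moves", "body": {"steps": [[[0,0,0,0,0,0.006,1],[0,0,0,0,0,0.012,1],[0,0,0,0,0,0.018,1],[0,0,0,0,0,0.024,1]]]}}

```text
time_s: 8.07
ee_pos: [0.5111, -0.092, 0.1401]
tcp_rot: [0.703, 0.079, -0.703, 0.079]
force: [3.2, 0.5, 2.4]
gripper_width: 0.0003
```

```bash
python3 -c "
from mv import *
s=show()"
```

```text
8.0667 dpos mm [ -1.8   0.3 140.1] df [ 3.3 -0.2  2.4] 0.00029811576240168914
```

Request:
{"method": "apply_moves", "body": {"steps": [[[0,0,0,0,0,0.008,1],[0,0,0,0,0,0.016,1],[0,0,0,0,0,0.024,1],[0,0,0,0,0,0.032,1],[0,0,0,0,0,0.04,1],[0,0,0,0,0,0.048,1],[0,0,0,0,0,0.056,1],[0,0,0,0,0,0.064,1]]]}}

```text
time_s: 8.73
ee_pos: [0.4954, -0.0956, 0.1401]
tcp_rot: [-0.703, -0.079, 0.703, -0.079]
force: [2.4, 1.3, 2.5]
gripper_width: 0.0006
```

Request:
{"method": "apply_moves", "body": {"steps": [[[0,0,0,0,0,0.008,1],[0,0,0,0,0,0.016,1],[0,0,0,0,0,0.024,1],[0,0,0,0,0,0.032,1],[0,0,0,0,0,0.04,1],[0,0,0,0,0,0.048,1],[0,0,0,0,0,0.054,1],[0,0,0,0,0,0.06,1]]]}}

```text
time_s: 9.4
ee_pos: [0.4808, -0.0989, 0.1401]
tcp_rot: [-0.703, -0.079, 0.703, -0.079]
force: [3.7, 0.9, 1.6]
gripper_width: 0.0004
```

```bash
python3 -c "
from mv import *
s=show()"
```

```text
9.4 dpos mm [-32.8   0.2 140.1] df [3.8 0.  1.6] 0.0003931807028261585
```

Now at about −49 mm of tab travel; slow down.

Request:
{"method": "apply_moves", "body": {"steps": [[[0,0,0,0,0,0.004,1],[0,0,0,0,0,0.008,1],[0,0,0,0,0,0.012,1],[0,0,0,0,0,0.016,1],[0,0,0,0,0,0.02,1],[0,0,0,0,0,0.024,1],[0,0,0,0,0,0.028,1]]]}}

```text
time_s: 9.98
ee_pos: [0.4741, -0.1004, 0.1401]
tcp_rot: [-0.703, -0.079, 0.703, -0.079]
force: [2.8, 1.8, 1.3]
gripper_width: 0.0005
```

Request:
{"method": "apply_moves", "body": {"steps": [[[0,0,0,0,0,0.004,1],[0,0,0,0,0,0.008,1]]]}}

```text
time_s: 10.15
ee_pos: [0.4727, -0.1008, 0.1402]
tcp_rot: [0.703, 0.079, -0.702, 0.079]
force: [6.9, 2.7, -3.0]
gripper_width: 0.0003
```

```bash
python3 -c "
from mv import *
s=show()"
```

```text
10.15 dpos mm [-41.2   0.2 140.2] df [ 7.4  1.1 -3. ] 0.0003131925357069905
```

Request:
{"method": "apply_moves", "body": {"steps": [[[0,0,0,0,0,0.003,1],[0,0,0,0,0,0.003,1]]]}}

```text
time_s: 10.32
ee_pos: [0.4727, -0.1008, 0.1402]
tcp_rot: [0.704, 0.079, -0.702, 0.079]
force: [7.4, 2.4, -2.6]
gripper_width: 0.0006
```

```bash
python3 -c "
from mv import *
s=show()"
```

```text
10.3167 dpos mm [-41.2   0.2 140.2] df [ 7.7  0.7 -2.6] 0.0006230955117982706
```

Request:
{"method": "apply_moves", "body": {"steps": [[[0,0,0,0,0,0.004,1],[0,0,0,0,0,0.004,1]]]}}

```text
time_s: 10.48
ee_pos: [0.4726, -0.1008, 0.1403]
tcp_rot: [0.704, 0.079, -0.701, 0.079]
force: [10.4, 2.5, -6.2]
gripper_width: 0.0004
```

```bash
python3 -c "
from mv import *
s=show()"
```

```text
10.4833 dpos mm [-41.3   0.2 140.3] df [10.7  0.2 -6.2] 0.0004354804036535129
```

Request:
{"method": "apply_moves", "body": {"steps": [[[0,0,0,0,0,-0.02,1],[0,0,0,0,0,-0.05,1],[0,0,0,-0.05,0,-0.1,1],[0,0,0,-0.15,0,-0.17,1],[0,0,0,-0.15,0,-0.17,1],[0,0,0,-0.15,0,-0.17,1]]]}}

```text
time_s: 10.98
ee_pos: [0.5126, -0.0917, 0.1781]
tcp_rot: [0.703, 0.079, -0.703, 0.079]
force: [-1.1, -0.5, -0.2]
gripper_width: 0.0003
```

```bash
python3 -c "
from mv import *
s=show();print(move(target(.0,0,.13),Rdown(sgn=-1),s))
for n in('scene','top','wrist'):
    c=bot.camera(n);i=c['color'][:,:,::-1].copy();np.savez(f'pics/{n}5.npz',**c);cv2.imwrite(f'pics/{n}5raw.png',i)
    q=np.array([(-92,-38,131),(-28,-38,131),(-28,38,131),(-92,38,131)])/1e3
    a=np.linspace(0,6.28,30);b=np.c_[.02*np.cos(a),.02*np.sin(a),a*0+.122]
    cv2.polylines(i,[proj(c,d2w(D,q)).round().astype(int)],True,(0,0,255),1);cv2.polylines(i,[proj(c,d2w(D,b)).round().astype(int)],True,(0,255,255),1)
    cv2.imwrite(f'pics/{n}5.png',i if n=='wrist' else cv2.resize(i[100:260,120:300] if n=='scene' else i[150:310,300:450],None,fx=3.5,fy=3.5))
"
```

```text
10.9833 dpos mm [ -0.2   0.2 178.1] df [-1.2 -0.2 -0.2] 0.0002570499597446753
(array([ 0.001 , -0.0001, -0.0001]), array([ 0.1923,  0.0008, -0.0008]))
```

View pics/scene5.png

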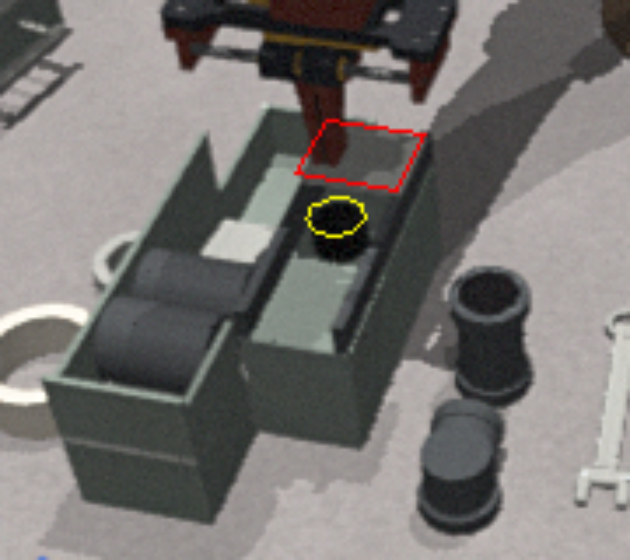

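View pics/wrist5.png

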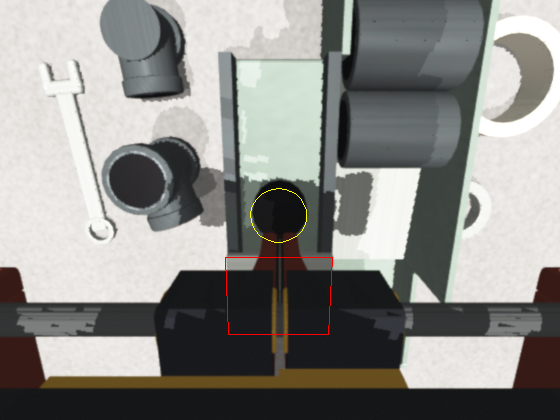

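View pics/top5.png

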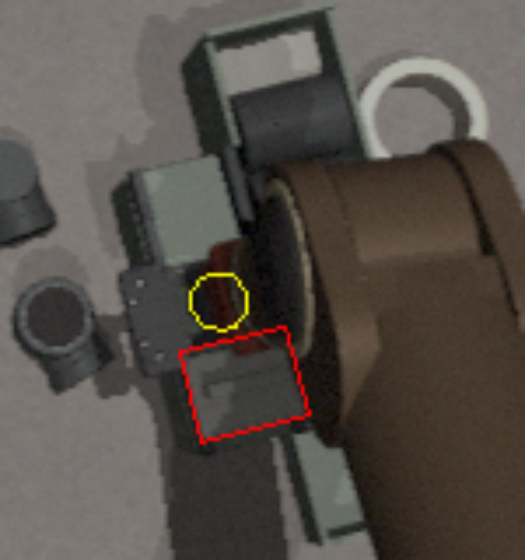

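Request:
{"method": "apply_moves", "body": {"steps": [[[0,0,0,0.08,0,-0.009,1],[0,0,0,0.15,0,-0.009,1],[0,0,0,0.19,0,-0.009,1],[0,0,0,0.208,0,-0.009,1],[0,0,0,0.22,0,-0.009,1],[0,0,0,0.23,0,-0.009,1]]]}}

```text
time_s: 11.63
ee_pos: [0.5136, -0.0914, 0.1201]
tcp_rot: [-0.702, -0.079, 0.703, -0.079]
force: [-1.8, -0.1, 4.6]
gripper_width: 0.0006
```

```bash
python3 -c "
from mv import *
s=show()"
```

```text
11.6333 dpos mm [  0.8   0.3 120.1] df [-1.7  0.3  4.6] 0.0006456272758977945
```

Request:
{"method": "apply_moves", "body": {"steps": [[[0,0,0,0.012,0,0,1],[0,0,0,0.024,0,0,1],[0,0,0,0.036,0,0,1],[0,0,0,0.048,0,0,1],[0,0,0,0.058,0,0,1],[0,0,0,0.064,0,0,1],[0,0,0,0.068,0,0,1]]]}}

```text
time_s: 12.22
ee_pos: [0.5142, -0.0915, 0.1042]
tcp_rot: [0.703, 0.079, -0.703, 0.079]
force: [-9.7, -0.7, 22.9]
gripper_width: 0.0006
```

```bash
python3 -c "
from mv import *
s=show()"
```

```text
12.2167 dpos mm [1.400e+00 1.000e-01 1.042e+02] df [-9.6  1.4 22.9] 0.0006124083656775693
```

Request:
{"method": "apply_moves", "body": {"steps": [[[0,0,0,-0.001,0,0,1],[0,0,0,-0.001,0,0,1],[0,0,0,-0.001,0,0,1],[0,0,0,-0.001,0,0,1],[0,0,0,-0.001,0,0,1],[0,0,0,-0.001,0,0,1],[0,0,0,-0.001,0,0,1],[0,0,0,-0.001,0,0,1]]]}}

```text
time_s: 12.88
ee_pos: [0.5141, -0.0914, 0.1044]
tcp_rot: [0.703, 0.079, -0.703, 0.079]
force: [-5.5, 0.7, 10.4]
gripper_width: 0.0002
```

```bash
python3 -c "
from mv import *
s=show()
for n in('scene',):
    c=bot.camera(n);i=c['color'][:,:,::-1]
    cv2.imwrite(f'pics/{n}6.png',cv2.resize(i[100:260,120:300],None,fx=3.5,fy=3.5))
"
```

```text
12.8833 dpos mm [  1.3   0.2 104.4] df [-5.2  1.9 10.4] 0.00020400947460117108
```

View pics/scene6.png

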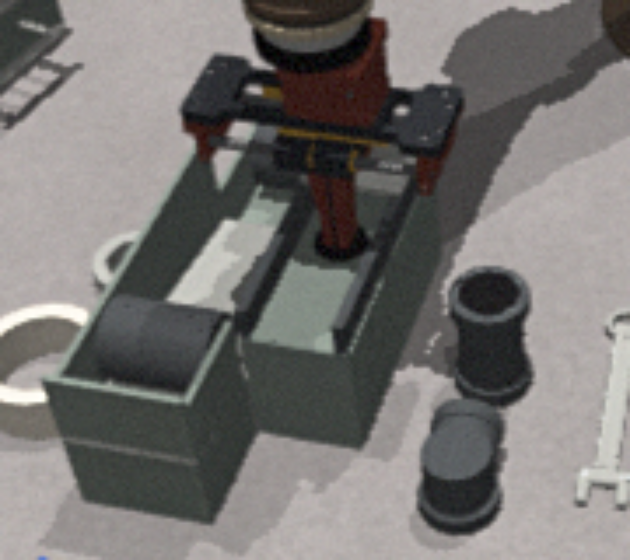

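Request:
{"method": "apply_moves", "body": {"steps": [[[0,0,0,0.001,0,0,1],[0,0,0,0.001,0,0,1],[0,0,0,0.001,0,0,1],[0,0,0,0.001,0,0,1],[0,0,0,0.001,0,0,1],[0,0,0,0.001,0,0,1],[0,0,0,0.001,0,0,1],[0,0,0,0.001,0,0,1]]]}}

```text
time_s: 13.6
ee_pos: [0.5141, -0.0914, 0.1044]
tcp_rot: [0.703, 0.079, -0.703, 0.079]
force: [-6.3, 0.1, 12.5]
gripper_width: 0.0006
```

```bash
python3 -c "
from mv import *
s=show()
for n in('top','wrist'):
    c=bot.camera(n);i=c['color'][:,:,::-1]
    cv2.imwrite(f'pics/{n}7.png',i if n=='wrist' else cv2.resize(i[150:310,300:450],None,fx=3.5,fy=3.5))
"
```

```text
13.6 dpos mm [  1.3   0.2 104.4] df [-6.1  1.5 12.5] 0.0006071568420999775
```

View pics/top7.png

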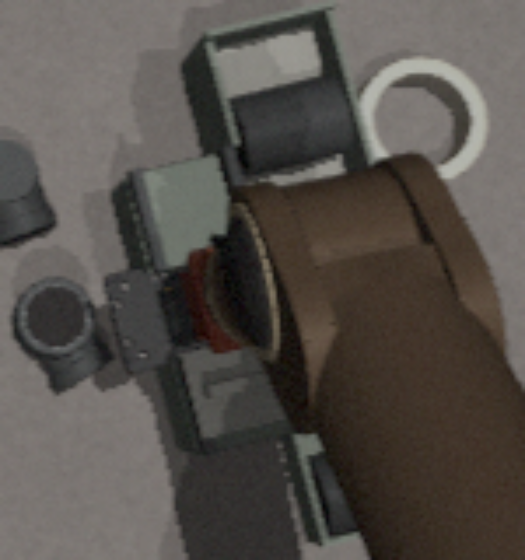

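View pics/wrist7.png

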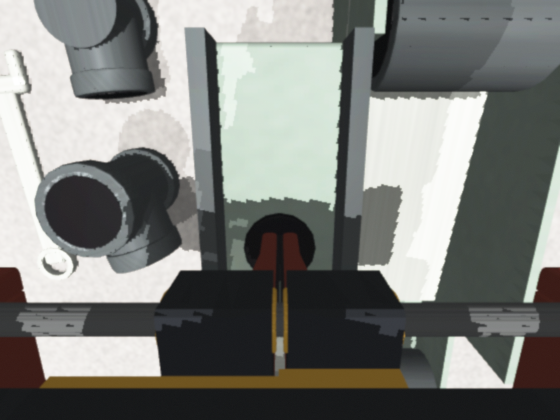

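Request:
{"method": "apply_moves", "body": {"steps": [[[0,0,0,-0.03,0,0,1],[0,0,0,-0.08,0,0,1],[0,0,0,-0.18,0,0,1],[0,0,0,-0.3,0,0,1],[0,0,0,-0.42,0,0,1],[0,0,0,-0.55,0,0,1],[0,0,0,-0.7,0,0,1],[0,0,0,-0.7,0.2,0.3,1],[0,0,0,-0.7,0.5,0.6,1],[0,0,0,-0.7,0.7,0.9,1],[0,0,0,-0.7,0.8,0.9,1],[0,0,0,-0.7,0.8,0.9,1],[0,0,0,-0.7,0.8,0.9,1],[0,0,0,-0.7,0.8,0.9,1],[0,0,0,-0.7,0.8,0.9,1],[0,0,0,-0.7,0.8,0.9,1],[0,0,0,-0.7,0.8,0.9,1]]]}}

```text
time_s: 15.12
ee_pos: [0.3396, -0.3364, 0.2783]
tcp_rot: [0.703, 0.079, -0.702, 0.079]
force: [1.4, 0.8, -0.1]
gripper_width: 0.0006
```

```bash
python3 -c "
from mv import *
s=show()
for n in('top','scene'):
    c=bot.camera(n);i=c['color'][:,:,::-1];cv2.imwrite(f'pics/{n}8f.png',i)
    cv2.imwrite(f'pics/{n}8.png',cv2.resize(i[140:310,260:450] if n=='top' else i[100:260,120:300],None,fx=3.5,fy=3.5))
"
```

```text
15.1167 dpos mm [-222.7 -200.4  278.3] df [ 1.6  0.4 -0.1] 0.0006485158289560406
```

View pics/top8.png

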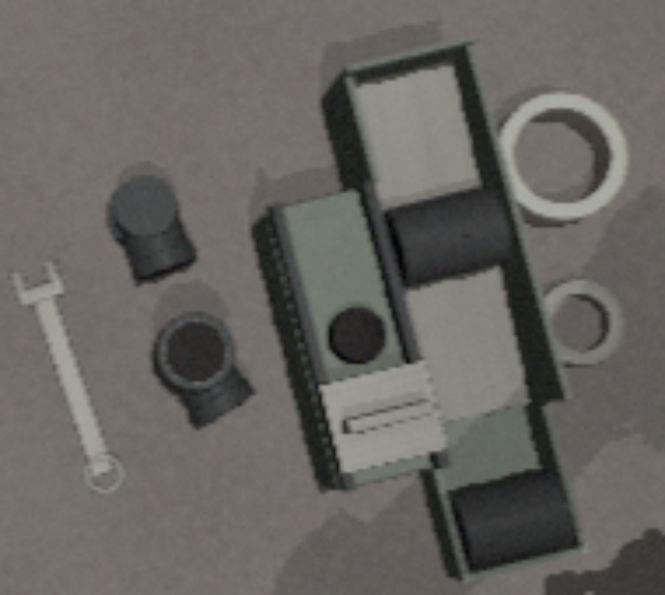

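View pics/scene8.png

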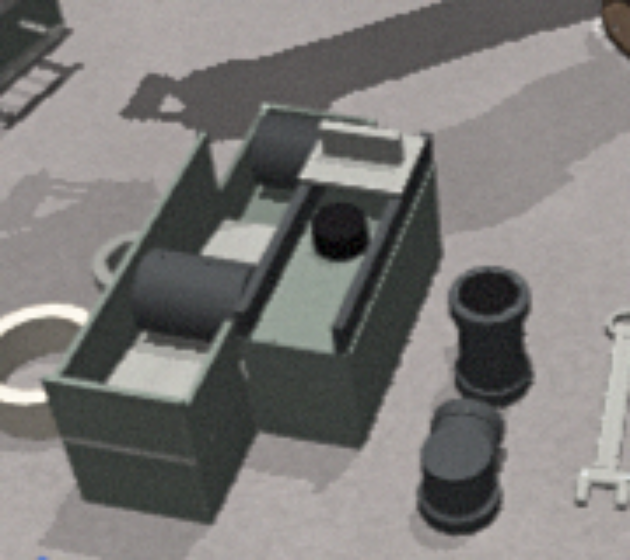

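```bash
python3 -c "
from station import bot
print(bot.job_done())"
```

```text
the job is handed in; nothing more can be done
None
```

The dispenser released one coupling into the tray, and the job is handed in at about 15 s of robot time.

- **Tab:** I pushed the rib away from the tray first. It met the rubbery stop after about 10 mm, where I read at most about 8 N, so I backed off. From the other side it slid freely towards the tray until it hit its end stop at about −60 mm, where the force reached 10.7 N.
- **Button:** I pressed it to its hard stop (fingertips at z 104.2 mm, about 23 N) and held it for about 1.4 s. Then I let it up and moved the arm clear.
- **Last pictures:**
  - One coupling is in the tray and the second is waiting at the gate.
  - The button looks up. The tab's edge measures about 29 mm from the button's centre, against 28 mm expected.
  - The tee, elbow, wrench, tape roll and locknut look unmoved. I did not zoom in on the mug, but the arm never went near it.
- **Disagreements:**
  - My camera fit of the dispenser was off by about 2 mm along its x and 1.5 mm along its y. I corrected y; for x I only moved the press target by 2 mm.
  - While holding, the fingertips read 104.4 mm, 0.2 mm above the lowest point of the press.

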